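# Flush a wheel bearing and pack it with grease

## Robot

A 7-joint arm with a two-finger parallel gripper is mounted at the origin on a cart in front of the work surface, level with it; the furniture and walls round the work are solid. World frame = base frame: x ahead of the robot, y to its left, z up, the work surface at z = 0. Lengths are in m, angles in degrees, forces in N, time in s.
With the tool pointing down it reaches from about 0.425 to 0.875 m from the base axis. Payload 4.7 kg.
Tool frame: the origin (TCP) lies at the very end of the fingers, on their centre line; the grasp point (between the pads) lies 19 mm behind it; z points along the fingers, y is the direction in which the jaws open and shut (so a half turn about z gives the same grasp; the last joint's range is limited). The gripper opens to 87 mm and grips with 3 to 60 N. Pads are 19 mm wide; open, the fingers measure 117 mm over their backs; the gripper's body (75 mm by 190 mm) begins 51 mm behind the grasp point.
Start: joints at [67.557, 18.392, -4.016, 83.108, 1.295, 78.541, -3.26], TCP at [0.257, -0.597, 0.223] pointing down, gripper open.
Joint ranges: [-163.93, 163.93], [-17.29, 119.83], [-79.2, 71.16], [3.27, 140.29], [-89.18, 269.18], [5.43, 117.66], [-154.24, 154.24]. Speed limits (degrees/s): [147.25, 147.25, 180, 180, 180, 180, 180].

## Interface

Orientations are given as [roll, pitch, yaw] about the fixed x, y, z axes, in that order (R = Rz(yaw) Ry(pitch) Rx(roll)).
In Python, from cell import * gives the robot as it stands.
- The arm moves only by the tool arm_command, never from a script. Its argument "targets" is a list that holds one entry, the list of rows, each a list of 7 numbers: the shift along the tool's x, y, z in m, then the turn, a rotation vector about the tool's x, y, z in degrees, then the gripper's target within -1 to 1 (shut at 1, half-way at 0, fully open at -1). In form: [[[tx, ty, tz, rx, ry, rz, claw], ...]]. A call has 1 to 10 rows; each row is the pose to reach, as a shift and turn from the pose commanded when the call began, along the tool's axes at that moment; what a row does not reach only later rows make up. A row lasts 1/10 s, in which the tool goes at most 50 mm and 8.59 degrees, less where a joint would pass 70% of its speed; a pose out of reach is approached as far as the arm can. A call with a gripper value outside its range is refused whole. The fingers move at their own pace and stop on an object; "newtons" is the grip in N (left out, the last holds). Time passes only in rows, so rows that repeat a pose let the fingers close. It gives the time, the measured TCP pose, the force and the opening at its end, in the units of the state.
- get_obs(): the state, without advancing time (a new reading comes with each control period).
- read_camera(name): name is "scene" or "top" or "wrist"; returns a dict with "img" (384x512x3 uint8, red, green, blue), "z_map" (384x512 float32, m along the optical axis (not along the pixel's ray), 0 where there is no reading), "K" (3x3 intrinsics, pixels), "D" ([k1, k2, p1, p2, k3] as OpenCV has them; the pictures are not rectified), "origin" and "attitude" of the camera in the world. Camera axes: x right, y down, z forward; pixel columns grow to the right and rows downward; lengths in m; the calibration is good to about 2 mm. A picture is of the moment at which its call begins.
- sign_off(): hands the job in, once; it reports no verdict.
Trained networks look in the newest picture that a camera, given by its name, has taken for a name from the list of things; names that differ only in an ending like _2 or _b are one class to them, and where a whole thing is asked for, a point or a joint stands for the part that bears it (a point fixed in the world has none). Each returns a list of dicts, best first, with "conf" (0 to 1); they miss things now and then, are a little off and sometimes report something else, mostly with a low value. They report only what shows in the picture. A call takes as long as a camera call. They do not tell look-alikes from the thing itself.
- search_frame(thing, camera): "position" ([column, row] in pixels, amid what is visible of it).
The state is a dict: "time_s": time; "qpos": joint angles; "joint_velocities": joint speeds; "effort": joint torques, N m; "tool_pos": TCP position; "tool_rot": TCP orientation; "force": force on the tool from outside, world axes, zero at the start; "wrist_torque": the same for the moment, N m; "grip_width": finger opening in m.
Only numpy, scipy, OpenCV 4.12 (cv2) and the standard library are available. Lean on these libraries where they do the work, as an engineer would, in place of code of your own. Each camera call takes 0.05 s, during which the arm holds its last target.

## Task

Service the big wheel bearing: lay it flat in the middle of the drip dish, let go of it, and press the white spray head on the canister fully down and let it spring up again. Then lay the bearing flat on the centre of the grease pot's sprung plate, and with the hand press held upright push squarely down on the bearing until the plate bottoms out level. Lift off and stand the hand press back upright where it stood, with the bearing left on the plate; leave the small bearing, the spanner, the brush and the jar where they are.

Things in the scene. Friction and masses are not known exactly. Their poses are not given: they have to be found in the camera images.
- wheel_bearing: the big wheel bearing, a loose steel ring 30 mm across and 12 mm thick with a dark face round an open bore, 0.045 kg, lying flat on the worktop at the start; origin at the centre of its underside, z axis up along its axis
- small_bearing: another, smaller and thinner bearing, 24 mm across and 7 mm thick, lying flat; not part of the job; origin at the centre of its underside
- wash_stand: fixed wash stand: grey base plate 235 x 120 x 5 mm carrying an aluminium canister 72 mm in diameter (shoulder at z 128 mm, black collar 33 mm across up to 139 mm) strapped upright at its +x end, and a black round drip dish at its -x end; origin on the worktop midway between the axes of dish and canister, which stand 140 mm apart along the stand's x axis (dish at x = -70 mm, canister at x = +70 mm); its yaw varies by up to 0.35 rad and it may stand left or right
- dish_centre (a point): centre of the drip dish's flat floor, 9 mm above the worktop; the dish is 132 mm across, its flat floor 90 mm across, its sloping rim stands up to 23 mm above the worktop (14 mm above the floor), so the gripper should open only a little in it
- cap_top (a point): middle of the top of the white spray head (29 mm across, 16.5 mm high) on the canister, 163 mm above the worktop when up; presses straight down; its short spout points at the dish
- spray_cap (a joint): travel of the spray head, 0 = up, 0.006 m = fully down; return spring 3 N at the top, 9 N at the bottom
- grease_pot: fixed round steel grease pot, 88 mm across at the rim, rim 72 mm above the worktop, on a grey flange 116 mm across with a brass nipple at its side; origin on the worktop on its axis; it may stand left or right
- plate_centre (a point): centre of the top face of the pot's sprung follower plate, an aluminium disc 73 mm across with a small countersunk grease hole in its middle; top face 76 mm above the worktop when up (4 mm above the rim) and 66 mm when bottomed; it moves with the plate, z axis normal to the face
- follower_plate (a joint): travel of the follower plate, 0 = up, 0.010 m = bottomed out; return spring 5 N at the top, 14 N at the bottom; the plate also tips up to 0.08 rad when pushed off-centre (about 3 N m per rad)
- flat_press: the loose hand press (tamper), 95 mm tall, 0.25 kg, standing upright on the worktop: flat aluminium foot 44 mm across and 12 mm high, 16 mm stem, upright round wooden grip 28 mm across from 33 to 90 mm above the underside, rounded top; origin at the centre of the foot's flat underside, z axis up along the grip
- spanner_13: steel combination spanner 170 mm long lying near the front of the worktop; not part of the job; origin at the centre of its underside
- brush: wooden cleaning brush 165 mm long lying at the back; not part of the job; origin at the centre of its underside
- jar: white jar with a black lid, 57 mm across and 91 mm tall, standing at the back; not part of the job; origin at the centre of its underside
Not all that is in view belongs to the job. Several things look just like the wheel_bearing: the one meant starts farthest to the robot's right.

How it is judged (in metres and radians):
On the way, in this order (a step that is already met when the one before it is completed fails the run):
1. the big bearing lies flat in the middle of the drip dish (centre within 20 mm), let go (horizontal distance between wheel_bearing and dish_centre below 0.02 m and distance between wheel_bearing and dish_centre below 0.021 m and angle between wheel_bearing's own z axis and vertical below 0.12 rad and contact force between the fingers and wheel_bearing below 0.1 N and linear speed of wheel_bearing below 0.02 m/s), for 0.1 s.
2. the spray head is pressed fully down (at least 5 of its 6 mm) while the bearing lies in the dish (value of joint spray_cap above 0.005 m and distance between wheel_bearing and dish_centre below 0.021 m), for 0.1 s.
3. the spray head has sprung up again (within 1 mm) (value of joint spray_cap below 0.001 m), for 0.1 s.
4. the bearing lies flat on the centre of the follower plate (within 12 mm), let go (distance between wheel_bearing and plate_centre below 0.012 m and angle between the z axis of wheel_bearing and the z axis of plate_centre, either way round below 0.08 rad and contact force between the fingers and wheel_bearing below 0.1 N and linear speed of wheel_bearing below 0.02 m/s), for 0.1 s.
5. the hand press, upright within 6 degrees, pushes the bearing down until the plate bottoms out (at least 9 of 10 mm) and level within 3 degrees (value of joint follower_plate above 0.009 m and angle between plate_centre's own z axis and vertical below 0.052 rad and angle between flat_press's own z axis and vertical below 0.105 rad and contact force between flat_press and wheel_bearing above 4 N and distance between wheel_bearing and plate_centre below 0.012 m), for 0.2 s.
At the end, for the whole second after the job is handed in: the big bearing lies flat on the follower plate, centred within 12 mm; the plate is up again (within 1.5 mm) and the spray head is up (within 1 mm); the hand press stands upright on the worktop within 50 mm of where it stood at the start; everything is at rest (distance between wheel_bearing and plate_centre below 0.012 m and angle between the z axis of wheel_bearing and the z axis of plate_centre, either way round below 0.08 rad and value of joint follower_plate below 0.0015 m and value of joint spray_cap below 0.001 m and distance of flat_press from where it was at the start of the episode below 0.05 m and height (world z) of flat_press below 0.004 m and angle between flat_press's own z axis and vertical below 0.08 rad and linear speed of each of flat_press, wheel_bearing below 0.02 m/s); the robot touches nothing.
It fails at once if the small bearing, spanner, brush or jar is moved more than 30 mm (distance of any of small_bearing, spanner_13, brush, jar from where it was at the start of the episode above 0.03 m).
It also fails if it takes over 72 s, if anything falls off the work surface, if the arm or the gripper's body presses on something with over 40 N, if the wrist force passes 120 N, or if a joint passes its speed limit or range.

## Working session

There is one attempt and no reset: what is moved stays moved. The work goes in short steps, Python scripts to look and compute and a tool call to move; the robot and the scene stay as the last step left them, time stands still between calls to the robot, and variables do not carry over. Pictures are saved under pics/ and viewed, and the job is handed in when it is done.

Besides the shell and the picture viewer there is one more tool, called as name(argument=value, ...), one argument or row to a line, values as JSON. arm_command: Moves the arm, as the interface text tells. Its arguments: {"type":"object","properties":{"targets":{"type":"array","items":{"type":"array","items":{"type":"array","items":{"type":"number"}}}},"newtons":{"type":"number"}},"required":["targets"]}

```bash
ls; mkdir -p pics; cat > h.py <<'E'
from cell import *
import numpy as np, cv2
from scipy.spatial.transform import Rotation as R
def attR(a):
    a=np.array(a)
    if a.shape==(3,3): return a
    if a.shape==(3,): return R.from_euler('xyz',a,degrees=True).as_matrix()
    return R.from_quat(a).as_matrix()
def ray(c,px):
    p=cv2.undistortPoints(np.array([[px]],float),np.array(c['K']),np.array(c['D'])).ravel()
    return np.array([p[0],p[1],1.])
def at_z(c,px,z):
    d=attR(c['attitude'])@ray(c,px);o=np.array(c['origin']);return o+d*(z-o[2])/d[2]
def at_d(c,px):
    z=c['z_map'][int(round(px[1])),int(round(px[0]))]
    return np.array(c['origin'])+attR(c['attitude'])@ray(c,px)*z
def cloud(c):
    h,w=c['z_map'].shape
    u,v=np.meshgrid(np.arange(w),np.arange(h))
    p=cv2.undistortPoints(np.stack([u,v],-1).reshape(-1,1,2).astype(float),np.array(c['K']),np.array(c['D'])).reshape(h,w,2)
    z=c['z_map'][...,None]
    P=np.concatenate([p*z,z],-1)@attR(c['attitude']).T+np.array(c['origin'])
    P[c['z_map']==0]=np.nan
    return P
def save(c,n): cv2.imwrite('pics/'+n,c['img'][...,::-1])
E
python3 - <<'E'
from h import *
o=get_obs();print({k:(np.round(v,3).tolist()) for k,v in o.items()})
for n in ['top','scene','wrist']:
    c=read_camera(n);save(c,n+'0.png')
    print(n,c['origin'],c['attitude'],np.array(c['K']).tolist(),c['D'])
    if n!='wrist':
      for t in ['wheel_bearing','small_bearing','wash_stand','cap_top','grease_pot','plate_centre','flat_press','spanner_13','brush','jar']:
        print(t,[(np.round(d['position'],1).tolist(),round(d['conf'],2),np.round(at_d(c,d['position']),3).tolist()) for d in search_frame(t,n)])
E
```

```text
pics
{'time_s': 0.0, 'qpos': [67.557, 18.439, -4.015, 83.173, 1.294, 78.54, -3.262], 'joint_velocities': [0.022, -0.014, -0.001, -0.003, 0.075, 0.107, 0.033], 'effort': [0.0, -49.129, -0.404, -31.253, -0.064, 0.044, 0.0], 'tool_pos': [0.256, -0.597, 0.221], 'tool_rot': [-179.892, 0.005, 23.25], 'force': [-0.391, -0.442, 0.541], 'wrist_torque': [0.011, -0.011, 0.002], 'grip_width': 0.087}
top [ 0.43633985 -0.02260843  1.08200921] [-1.73539310e+02  8.39460674e-02 -9.04876322e+01] [[435.6744339181378, 0.0, 257.6504115778698], [0.0, 435.6744339181378, 192.81657696407845], [0.0, 0.0, 1.0]] [-0.16197895  0.          0.          0.          0.        ]
wheel_bearing [([161.4, 238.0], 0.6, [0.448, 0.22, -0.004]), ([193.3, 240.2], 0.54, [0.442, 0.136, 0.015]), ([223.6, 217.7], 0.45, [0.497, 0.063, 0.001])]
small_bearing [([270.3, 234.8], 0.38, [0.454, -0.052, 0.004])]
wash_stand [([360.9, 150.4], 0.69, [0.632, -0.247, 0.161]), ([294.3, 127.9], 0.44, [0.701, -0.109, 0.09])]
cap_top [([363.2, 150.5], 0.51, [0.631, -0.252, 0.163])]
grease_pot [([142.7, 192.4], 0.97, [0.554, 0.249, 0.075]), ([265
[... 1206 characters left out ...]
se_pot [([186.3, 303.7], 0.89, [0.548, 0.277, 0.075])]
plate_centre [([185.7, 292.9], 0.81, [0.282, 0.478, 0.775])]
flat_press [([253.6, 199.5], 0.91, [0.578, -0.035, 0.034])]
spanner_13 [([319.4, 242.6], 0.97, [0.392, -0.016, 0.009]), ([290.7, 150.1], 0.17, [0.588, -0.263, 0.003])]
brush [([187.4, 216.2], 0.72, [0.702, 0.072, 0.01]), ([289.2, 146.3], 0.64, [0.598, -0.275, 0.003])]
jar [([224.7, 154.8], 0.87, [0.702, -0.102, 0.067])]
wrist [ 0.32214073 -0.569412    0.38471609] [ 1.65008541e+02 -2.22312273e-02 -6.67122706e+01] [[311.78504006413516, 0.0, 250.66312231364134], [0.0, 311.78504006413516, 194.77476012159022], [0.0, 0.0, 1.0]] [-0.0735101  0.         0.         0.         0.       ]
```

View pics/top0.png

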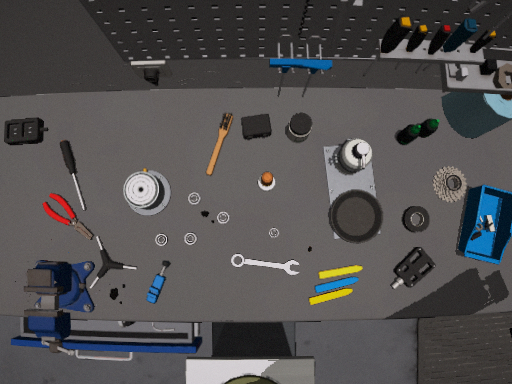

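View pics/scene0.png

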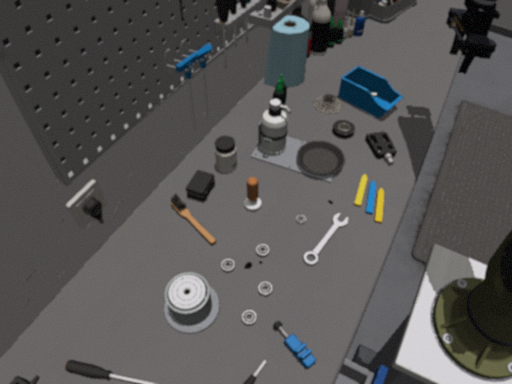

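```bash
python3 - <<'E'
import cv2
a=cv2.imread('pics/top0.png');cv2.imwrite('pics/crop0.png',cv2.resize(a[190:290,140:300],None,fx=5,fy=5,interpolation=cv2.INTER_CUBIC))
E
```

```text
(no output)
```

View pics/crop0.png

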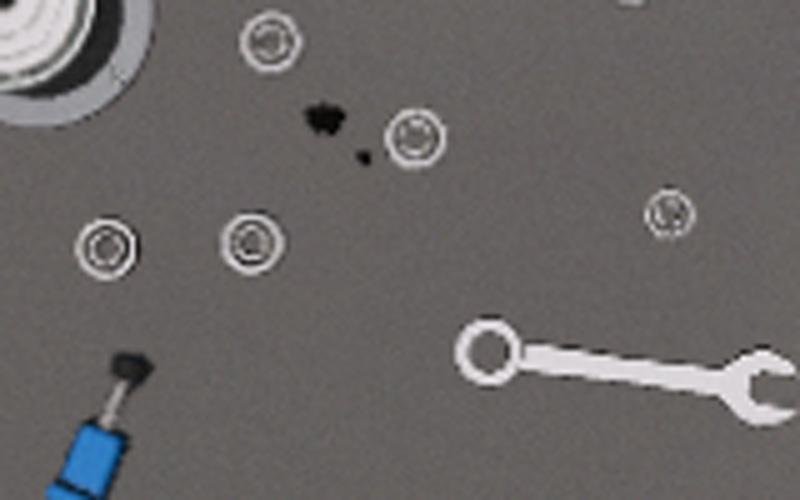

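The picture shows four 30 mm bearings in the top view: (161,239), (190,239), (194,198) and (223,217). The smaller ring at (274,233) is the 24 mm one. Robot's right is -y, which is image right, so the farthest right of the full-size ones is (223,217). The crop confirms this: 60 px across, against 49 px for the small bearing. Now I'll measure precisely.

```bash
python3 - <<'E'
from h import *
c=read_camera('top')
g=cv2.cvtColor(c['img'],cv2.COLOR_RGB2GRAY)
P=cloud(c)
def blob(px,r,z,th=140):
    x,y=px; m=np.zeros_like(g); sub=(g[y-r:y+r+1,x-r:x+r+1]>th).astype(np.uint8)
    cs,_=cv2.findContours(sub,cv2.RETR_EXTERNAL,cv2.CHAIN_APPROX_NONE)
    k=max(cs,key=cv2.contourArea).reshape(-1,2)+[x-r,y-r]
    (u,v),rad=cv2.minEnclosingCircle(k.astype(np.float32))
    W=np.array([at_z(c,q,z) for q in k]); (X,Y),rr=cv2.minEnclosingCircle(W[:,:2].astype(np.float32))
    return np.round([u,v,rad,X,Y,rr],4).tolist()
for p in [(223,217),(194,198),(190,239),(161,239)]: print('brg',blob(p,9,0.012))
print('small',blob((274,233),9,.007))
print('cap',blob((358,149),18,.163,170))
# circle by height bands
def zfit(lo,hi,cx,cy,rad,name):
    m=(P[...,2]>lo)&(P[...,2]<hi)&(np.hypot(P[...,0]-cx,P[...,1]-cy)<rad)
    q=P[m]; (X,Y),r=cv2.minEnclosingCircle(q[:,:2].astype(np.float32))
    print(name,m.sum(),np.round(q.mean(0),4),np.round([X,Y,r],4),np.round(q.min(0),3),np.round(q.max(0),3))
zfit(.07,.09,.56,.25,.07,'plate')
zfit(.156,.175,.63,-.25,.05,'cap')
zfit(.12,.135,.63,-.25,.06,'shoulder')
zfit(.085,.1,.58,-.037,.04,'presstop')
zfit(.008,.016,.58,-.04,.04,'pressfoot')
zfit(.017,.026,.5,-.26,.09,'dish rim')
zfit(.005,.0125,.5,-.26,.09,'dish floor')
for p in [(223,217),(194,198)]:
    q=at_d(c,p);zfit(.006,.02,q[0],q[1],.03,'b')
s=read_camera('scene');P=cloud(s)
print('SCENE')
zfit(.07,.09,.56,.25,.07,'plate')
zfit(.156,.175,.63,-.25,.05,'cap')
zfit(.085,.1,.58,-.037,.04,'presstop')
zfit(.017,.026,.5,-.26,.09,'dish rim')
zfit(.006,.02,.5,.065,.03,'b')
cv2.imwrite('pics/c1.png',cv2.resize(c['img'][120:260,300:400,::-1],None,fx=4,fy=4,interpolation=cv2.INTER_CUBIC))
cv2.imwrite('pics/c2.png',np.hstack([cv2.resize(c['img'][150:230,100:190,::-1],None,fx=4,fy=4,interpolation=cv2.INTER_CUBIC),cv2.resize(c['img'][150:230,230:320,::-1],None,fx=4,fy=4,interpolation=cv2.INTER_CUBIC)]))
E
```

```text
brg [222.7353, 217.2647, 6.0313, 0.4976, 0.0642, 0.0149]
brg [193.8143, 197.8857, 6.1869, 0.5465, 0.1362, 0.0155]
brg [189.98, 238.42, 6.1853, 0.4462, 0.1452, 0.0154]
brg [160.6928, 239.4277, 5.8978, 0.4436, 0.2182, 0.0149]
small [273.8077, 231.8077, 4.731, 0.4612, -0.061, 0.0117]
cap [357.9369, 153.1019, 14.2522, 0.6257, -0.2412, 0.0312]
plate 883 [0.5612 0.2547 0.0751] [0.5617 0.2548 0.0445] [0.519 0.212 0.07 ] [0.603 0.298 0.081]
cap 163 [ 0.6324 -0.2505  0.1612] [ 0.6263 -0.2536  0.0244] [ 0.602 -0.263  0.156] [ 0.651 -0.236  0.166]
shoulder 258 [ 0.6336 -0.2454  0.1238] [ 0.6358 -0.2495  0.0315] [ 0.608 -0.281  0.12 ] [ 0.664 -0.218  0.135]
presstop 104 [ 0.5849 -0.0431  0.0929] [ 0.5858 -0.0433  0.0134] [ 0.573 -0.055  0.086] [ 0.597 -0.03   0.098]
pressfoot 96 [ 0.578  -0.0426  0.0122] [ 0.5857 -0.0435  0.0214] [ 0.565 -0.063  0.008] [ 0.602 -0.023  0.016]
dish rim 567 [ 0.4989 -0.2646  0.021 ] [ 0.4974 -0.2653  0.0671] [ 0.433 -0.329  0.017] [ 0.564 -0.198  0.026]
dish floor 1559 [ 0.5068 -0.2634  0.0084] [ 0.5058 -0.2601  0.0851] [ 0.424 -0.324  0.005] [ 0.589 -0.198  0.012]
b 100 [0.4983 0.0645 0.0114] [0.4983 0.0646 0.0151] [0.484 0.051 0.006] [0.513 0.079 0.016]
b 100 [0.5469 0.1368 0.0118] [0.5466 0.1369 0.0151] [0.533 0.123 0.008] [0.561 0.151 0.017]
SCENE
plate 1188 [0.5618 0.2559 0.074 ] [0.5628 0.2537 0.0445] [0.519 0.213 0.07 ] [0.606 0.298 0.078]
cap 75 [ 0.6366 -0.249   0.1599] [ 0.63   -0.2519  0.0219] [ 0.608 -0.264  0.156] [ 0.652 -0.235  0.163]
presstop 89 [ 0.5854 -0.0402  0.0915] [ 0.5868 -0.0421  0.0131] [ 0.574 -0.053  0.085] [ 0.599 -0.03   0.097]
dish rim 337 [ 0.5004 -0.2657  0.0203] [ 0.5002 -0.2645  0.0678] [ 0.433 -0.33   0.017] [ 0.565 -0.197  0.025]
b 110 [0.4992 0.0651 0.0102] [0.4995 0.0649 0.0151] [0.485 0.051 0.006] [0.514 0.079 0.014]
```

View pics/c1.png

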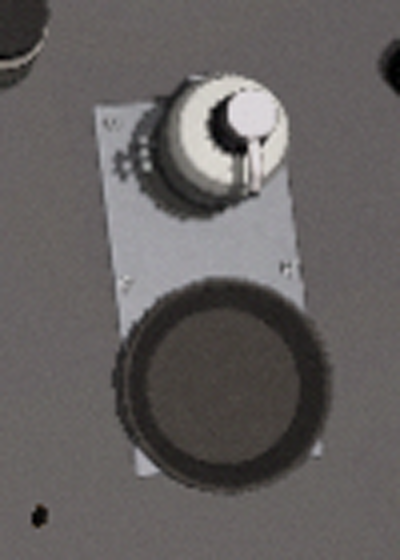

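View pics/c2.png

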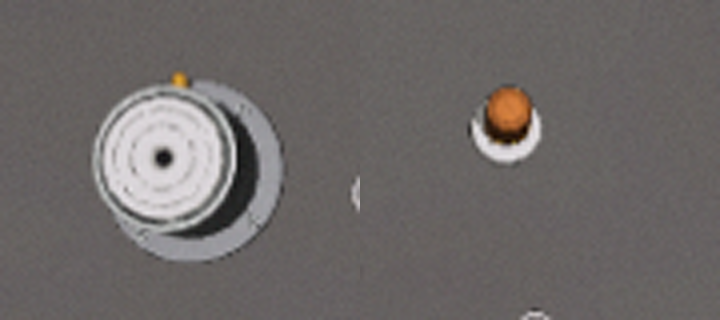

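```bash
cat >> h.py <<'E'
def st():
    o=get_obs();print('t',round(float(o['time_s']),2),'pos',np.round(o['tool_pos'],4),'rot',np.round(o['tool_rot'],2),'F',np.round(o['force'],1),'w',round(float(o['grip_width']),4),'q',np.round(o['qpos'],0));return o
def to(p,yaw=90):
    o=st();Rt=R.from_euler('xyz',o['tool_rot'],degrees=True);T=R.from_euler('xyz',[180,0,yaw],degrees=True)
    print('shift',np.round(Rt.inv().apply(np.array(p)-o['tool_pos']),4),'rotvec',np.round((Rt.inv()*T).as_rotvec(degrees=True),2))
E
python3 - <<'E'
from h import *
c=read_camera('top')
print('cap',at_z(c,(363.0,148.2),.163),'hole',at_z(c,(140.75,189.25),.076),'press top',at_z(c,(230+510/4-90,150+106/4),.093))
to([.498,.0645,.19])
E
```

```text
cap [ 0.63595981 -0.25180136  0.163     ] hole [0.56111144 0.25312843 0.076     ] press top [ 0.58583178 -0.04503677  0.093     ]
t 1.3 pos [ 0.2566 -0.5972  0.2226] rot [180.     0.    23.25] F [-0.3 -0.8  0.1] w 0.0871 q [68. 18. -4. 83.  1. 79. -3.]
shift [ 0.4831 -0.5127  0.0325] rotvec [  0.     0.   -66.75]
```

arm_command(
  targets=[
    [[0.02,-0.02,0,0,0,-5,-0.4],[0.06,-0.06,0,0,0,-12,-0.4],[0.1,-0.1,0,0,0,-20,-0.4],[0.13,-0.14,0,0,0,-28,-0.4],[0.17,-0.18,0.0,0,0,-36,-0.4],[0.2,-0.215,0,0,0,-44,-0.4],[0.24,-0.25,0.01,0,0,-52,-0.4],[0.27,-0.29,0.01,0,0,-60,-0.4],[0.31,-0.325,0.02,0,0,-66.8,-0.4],[0.34,-0.36,0.02,0,0,-66.8,-0.4]],
  ],
)

```text
time_s: 2.3
tool_pos: [0.421, -0.148, 0.2033]
tool_rot: [180.0, 0.0, 90.2]
force: [1.2, 0.1, 0.3]
grip_width: 0.0608
```

```bash
python3 - <<'E'
from h import *
to([.498,.0645,.15])
E
```

```text
t 2.3 pos [ 0.421  -0.148   0.2033] rot [1.7998e+02 5.0000e-02 9.0190e+01] F [1.2 0.1 0.3] w 0.0608 q [ 47.  -5. -29. 111.  -3.  74.  19.]
shift [0.2123 0.0777 0.0531] rotvec [0.02 0.05 0.19]
```

arm_command(
  targets=[
    [[0.045,0.016,0.01,0,0,0.2,-0.4],[0.09,0.032,0.02,0,0,0.2,-0.4],[0.135,0.048,0.03,0,0,0.2,-0.4],[0.175,0.064,0.04,0,0,0.2,-0.4],[0.212,0.0775,0.053,0,0,0.2,-0.4],[0.212,0.0775,0.053,0,0,0.2,-0.4],[0.212,0.0775,0.053,0,0,0.2,-0.4]],
  ],
)

```text
time_s: 3.0
tool_pos: [0.4978, 0.0631, 0.1502]
tool_rot: [-179.9, -0.0, 90.0]
force: [-0.3, -0.1, 0.3]
grip_width: 0.0609
```

```bash
python3 - <<'E'
from h import *
c=read_camera('wrist');save(c,'w1.png')
r=search_frame('wheel_bearing','wrist')
for d in r: print(d['position'],d['conf'],at_z(c,d['position'],.012),at_d(c,d['position']))
to([.498,.0645,.002])
P=cloud(c);m=(np.hypot(P[...,0]-.498,P[...,1]-.0645)<.025)&(P[...,2]>.006)&(P[...,2]<.02)
print(m.sum(),P[m].mean(0),cv2.minEnclosingCircle(P[m][:,:2].astype(np.float32)))
E
```

```text
[196.7, 95.4] 0.9 [0.44832917 0.1484981  0.012     ] [0.44644672 0.14905852 0.00079644]
[306.8, 107.0] 0.75 [0.55081616 0.13809139 0.012     ] [5.52857606e-01 1.38272407e-01 2.18939141e-04]
[189.7, 13.8] 0.65 [0.4443338 0.2190162 0.012    ] [0.44259149 0.22175332 0.00239142]
[250.2, 188.2] 0.56 [0.4979639  0.05990717 0.012     ] [0.49793796 0.05757764 0.00249193]
t 3.1 pos [0.498  0.0609 0.1506] rot [1.800e+02 5.000e-02 8.976e+01] F [ 1.1 -0.7  0.3] w 0.0608 q [ 33.   6. -45. 108.   5.  68. -14.]
shift [ 0.0037 -0.      0.1486] rotvec [ 0.    0.05 -0.24]
618 [0.49992739 0.06424547 0.01144498] ((0.5000516176223755, 0.06372836977243423), 0.01510826125741005)
```

View pics/w1.png

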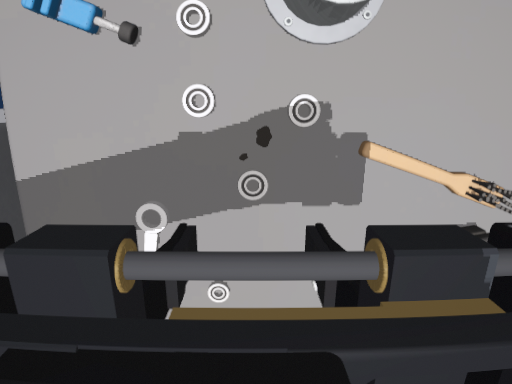

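The wrist view shows the target bearing at (252,185), with its three look-alikes at (193,17), (198,100) and (304,110). The small bearing is at (218,293), between the fingers.

```bash
python3 - <<'E'
from h import *
for i in range(3): read_camera('wrist'); to([.4985,.0643,.002])
E
```

```text
t 3.15 pos [0.4981 0.0606 0.1507] rot [1.7998e+02 6.0000e-02 8.9710e+01] F [-0.1 -0.2 -0.1] w 0.0612 q [ 33.   6. -45. 108.   5.  68. -14.]
shift [0.0038 0.0003 0.1487] rotvec [ 0.02  0.06 -0.29]
t 3.2 pos [0.4981 0.0606 0.1507] rot [1.7997e+02 6.0000e-02 8.9700e+01] F [ 0.3  0.  -0.3] w 0.061 q [ 33.   6. -45. 108.   5.  68. -14.]
shift [0.0039 0.0003 0.1487] rotvec [ 0.03  0.06 -0.3 ]
t 3.25 pos [0.4981 0.0607 0.1508] rot [1.7996e+02 6.0000e-02 8.9710e+01] F [0.6 0.3 0.2] w 0.0608 q [ 33.   6. -45. 108.   5.  68. -14.]
shift [0.0038 0.0002 0.1488] rotvec [ 0.04  0.06 -0.29]
```

arm_command(
  targets=[
    [[0.002,0.0,0.03,0,0,-0.3,-0.4],[0.003,0.0,0.07,0,0,-0.3,-0.4],[0.003,0.0,0.1,0,0,-0.3,-0.4],[0.003,0.0,0.12,0,0,-0.3,-0.4],[0.003,0.0,0.127,0,0,-0.3,-0.4],[0.003,0.0,0.127,0,0,-0.3,-0.4],[0.003,0.0,0.127,0,0,-0.3,-0.4]],
  ],
)

```text
time_s: 3.95
tool_pos: [0.499, 0.065, 0.0246]
tool_rot: [179.9, 0.0, 90.1]
force: [0.1, 0.2, -0.4]
grip_width: 0.0612
```

```bash
python3 - <<'E'
from h import *
c=read_camera('wrist');save(c,'w2.png')
to([.4985,.0643,.002])
E
```

```text
t 4.0 pos [0.4993 0.0651 0.0248] rot [1.7985e+02 2.0000e-02 9.0120e+01] F [ 0.2  0.5 -0.3] w 0.0612 q [ 29.  17. -43. 115.  14.  54. -22.]
shift [-0.0008 -0.0008  0.0228] rotvec [0.15 0.02 0.12]
```

View pics/w2.png

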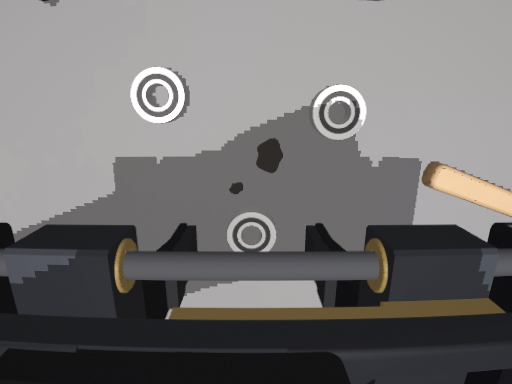

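The bearing sits at (251,236), midway between the fingers. I'll descend and grip.

arm_command(
  targets=[
    [[-0.0008,-0.0005,0.01,0,0,0,-0.4],[-0.0008,-0.0005,0.018,0,0,0,-0.4],[-0.0008,-0.0005,0.022,0,0,0,-0.4],[-0.0008,-0.0005,0.022,0,0,0,1],[-0.0008,-0.0005,0.022,0,0,0,1],[-0.0008,-0.0005,0.022,0,0,0,1],[-0.0008,-0.0005,0.022,0,0,0,1],[-0.0008,-0.0005,0.022,0,0,0,1]],
  ],
  newtons=20,
)

```text
time_s: 4.8
tool_pos: [0.4976, 0.0645, 0.0015]
tool_rot: [180.0, 0.0, 90.2]
force: [0.5, 0.0, -0.7]
grip_width: 0.0289
```

```bash
python3 - <<'E'
from h import *
to([.4985,.0643,.12])
E
```

```text
t 4.8 pos [0.4976 0.0645 0.0015] rot [179.99   0.    90.15] F [ 0.5  0.  -0.7] w 0.0289 q [ 28.  19. -42. 116.  16.  51. -23.]
shift [-0.0002  0.0009 -0.1185] rotvec [0.01 0.   0.15]
```

arm_command(
  targets=[
    [[0,0,-0.015,0,0,0,1],[0,0,-0.045,0,0,0,1],[-0.02,0,-0.08,0,0,6,1],[-0.06,0,-0.1,0,0,12,1],[-0.1,0,-0.1,0,0,18,1],[-0.145,0,-0.1,0,0,26,1],[-0.19,0,-0.1,0,0,34,1],[-0.235,0,-0.1,0,0,42,1],[-0.28,0,-0.1,0,0,50,1],[-0.32,0,-0.1,0,0,50,1]],
  ],
)

```text
time_s: 5.8
tool_pos: [0.4982, -0.2581, 0.1029]
tool_rot: [179.9, -0.0, 39.9]
force: [1.4, -0.9, -0.5]
grip_width: 0.0289
```

```bash
python3 - <<'E'
from h import *
to([.499,-.265,.055],40)
E
```

```text
t 5.8 pos [ 0.4982 -0.2581  0.1029] rot [ 1.7991e+02 -1.0000e-02  3.9930e+01] F [ 1.4 -0.9 -0.5] w 0.0289 q [ 48.  15. -27. 104.   7.  63. -31.]
shift [-0.0039  0.0057  0.0479] rotvec [ 0.09 -0.01 -0.07]
```

arm_command(
  targets=[
    [[-0.002,0.003,0.01,0,0,0,1],[-0.0035,0.005,0.035,0,0,0,1],[-0.0035,0.005,0.06,0,0,0,1],[-0.0035,0.005,0.075,0,0,0,1],[-0.0035,0.005,0.083,0,0,0,1],[-0.0035,0.005,0.083,0,0,0,1],[-0.0035,0.005,0.083,0,0,0,1]],
  ],
)

```text
time_s: 6.5
tool_pos: [0.4998, -0.2616, 0.0195]
tool_rot: [179.9, -0.0, 40.2]
force: [0.2, -0.1, -0.6]
grip_width: 0.0291
```

```bash
python3 - <<'E'
from h import *
c=read_camera('wrist');save(c,'w3.png')
to([.499,-.265,.012],40)
E
```

```text
t 6.55 pos [ 0.4999 -0.2619  0.0197] rot [ 1.7989e+02 -4.0000e-02  4.0170e+01] F [-0.4  0.4 -0.6] w 0.0293 q [ 47.  21. -26. 107.  11.  55. -33.]
shift [-0.0027  0.0018  0.0077] rotvec [ 0.11 -0.04  0.17]
```

View pics/w3.png

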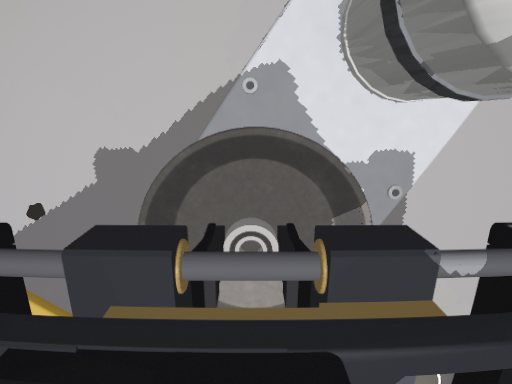

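The bearing at (250,240) is held level over the dish floor. Next I'll lower it and let go.

arm_command(
  targets=[
    [[-0.002,0.0015,0.004,0,0,0,1],[-0.002,0.0015,0.008,0,0,0,1],[-0.002,0.0015,0.009,0,0,0,1],[-0.002,0.0015,0.009,0,0,0,1]],
  ],
)

```text
time_s: 6.95
tool_pos: [0.4988, -0.265, 0.0106]
tool_rot: [179.9, 0.0, 40.1]
force: [-2.0, 0.5, 6.3]
grip_width: 0.0293
```

arm_command(
  targets=[
    [[0,0,0,0,0,0,0.2],[0,0,0,0,0,0,0.0],[0,0,0,0,0,0,0.0],[0,0,0,0,0,0,0.0],[0,0,-0.02,0,0,0,0.0],[0,0,-0.06,0,0,0,0.0],[0,0,-0.11,0,0,0,0.0],[0,0,-0.16,0,0,0,0],[0,0,-0.19,0,0,0,0],[0,0,-0.19,0,0,0,0]],
  ],
)

```text
time_s: 7.95
tool_pos: [0.5009, -0.2648, 0.2045]
tool_rot: [179.5, -0.1, 40.2]
force: [0.2, 0.0, 0.1]
grip_width: 0.0432
```

```bash
python3 - <<'E'
from h import *
c=read_camera('wrist');save(c,'w4.png')
P=cloud(c);m=(np.hypot(P[...,0]-.498,P[...,1]+.265)<.035)&(P[...,2]>.016)&(P[...,2]<.026)
print(m.sum(),P[m].mean(0),cv2.minEnclosingCircle(P[m][:,:2].astype(np.float32)))
m=(np.hypot(P[...,0]-.635,P[...,1]+.252)<.035)&(P[...,2]>.154)&(P[...,2]<.17)
print(m.sum(),P[m].mean(0) if m.sum() else 0)
to([.636,-.2515,.185],40)
E
```

```text
467 [ 0.49925813 -0.26496907  0.02090581] ((0.49889904260635376, -0.2652962803840637), 0.015161324292421341)
2195 [ 0.6337158  -0.25145612  0.16131294]
t 8.0 pos [ 0.4993 -0.2643  0.2015] rot [ 1.798e+02 -6.000e-02  4.016e+01] F [-0.2  0.4 -0.3] w 0.0436 q [ 50.  10. -27.  97.   5.  74. -29.]
shift [0.1127 0.0783 0.0168] rotvec [ 0.2  -0.06  0.16]
```

View pics/w4.png

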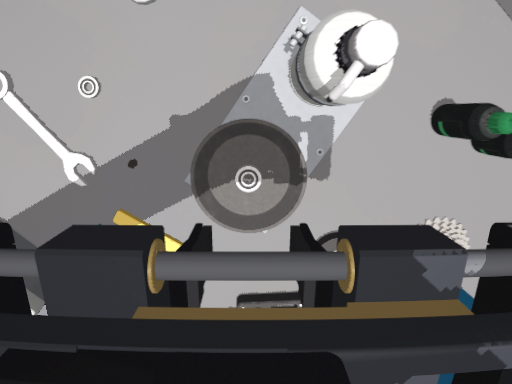

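The bearing lies flat at (248,179), in the middle of the dish. The cap is at (377,43). I'll go there with the fingers shut.

arm_command(
  targets=[
    [[0.03,0.02,0,0,0,0,1],[0.065,0.045,0.0,0,0,0,1],[0.1,0.07,0.005,0,0,0,1],[0.1127,0.0783,0.015,0,0,0,1],[0.1127,0.0783,0.018,0,0,0,1],[0.1127,0.0783,0.018,0,0,0,1]],
  ],
)

```text
time_s: 8.6
tool_pos: [0.6331, -0.2507, 0.1784]
tool_rot: [-179.7, 0.2, 40.2]
force: [-0.4, -0.3, -0.2]
grip_width: 0.0045
```

```bash
python3 - <<'E'
from h import *
c=read_camera('top')
cv2.imwrite('pics/t5.png',cv2.resize(c['img'][110:250,290:420,::-1],None,fx=4,fy=4))
to([.636,-.2515,.165],40)
E
```

```text
t 8.65 pos [ 0.6332 -0.2515  0.1797] rot [-1.7983e+02  1.3000e-01  4.0130e+01] F [ 0.2 -0.   0.4] w 0.0028 q [ 40.  26. -28.  80.  12.  77. -39.]
shift [0.0021 0.0019 0.0147] rotvec [-0.17  0.13  0.13]
```

View pics/t5.png

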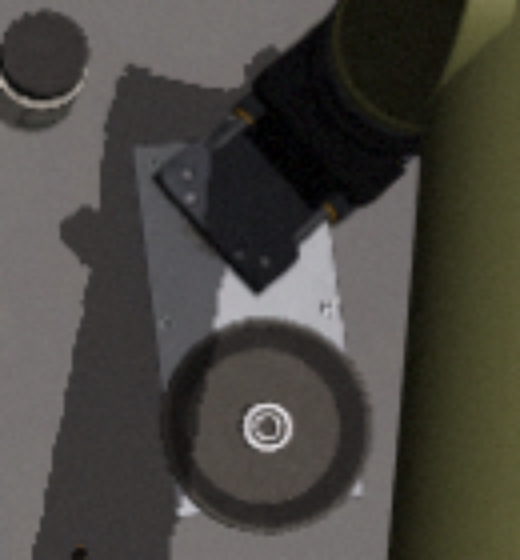

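The gripper is now over the canister, with the bearing still centred in the dish. I'll press the spray head.

arm_command(
  targets=[
    [[0.002,0.001,0.008,0,0,0,1],[0.002,0.001,0.014,0,0,0,1],[0.002,0.001,0.018,0,0,0,1],[0.002,0.001,0.022,0,0,0,1],[0.002,0.001,0.024,0,0,0,1],[0.002,0.001,0.024,0,0,0,1],[0.002,0.001,0.024,0,0,0,1]],
  ],
)

```text
time_s: 9.35
tool_pos: [0.6364, -0.2511, 0.159]
tool_rot: [180.0, 0.1, 40.1]
force: [-4.5, 0.7, 8.0]
grip_width: 0.0004
```

```bash
python3 - <<'E'
from h import *
st()
E
```

```text
t 9.35 pos [ 0.6364 -0.2511  0.159 ] rot [1.7998e+02 8.0000e-02 4.0120e+01] F [-4.5  0.7  8. ] w 0.0004 q [ 40.  27. -28.  82.  13.  75. -39.]
```

arm_command(
  targets=[
    [[0,0,0.002,0,0,0,1],[0,0,0.004,0,0,0,1],[0,0,0.006,0,0,0,1],[0,0,0.006,0,0,0,1],[0,0,0.006,0,0,0,1]],
  ],
)

```text
time_s: 9.85
tool_pos: [0.6365, -0.2511, 0.1573]
tool_rot: [179.9, 0.1, 40.1]
force: [-11.4, 2.0, 23.0]
grip_width: 0.0002
```

arm_command(
  targets=[
    [[0,0,0.001,0,0,0,1],[0,0,0.001,0,0,0,1],[0,0,-0.01,0,0,0,1],[0,0,-0.03,0,0,0,0.7],[0,0,-0.05,0,0,0,0.4],[0,0,-0.06,0,0,0,0],[0,0,-0.06,0,0,0,0]],
  ],
)

```text
time_s: 10.55
tool_pos: [0.638, -0.251, 0.2132]
tool_rot: [179.8, -0.1, 40.1]
force: [0.0, 0.7, 0.1]
grip_width: 0.0249
```

```bash
python3 - <<'E'
from h import *
c=read_camera('scene')
cv2.imwrite('pics/s6.png',cv2.resize(c['img'][60:190,210:360,::-1],None,fx=4,fy=4))
to([.499,-.265,.06],40)
E
```

```text
t 10.6 pos [ 0.6374 -0.2508  0.2117] rot [ 1.7994e+02 -2.0000e-02  4.0150e+01] F [-0.4 -0.4 -0.2] w 0.0285 q [ 40.  25. -28.  78.  12.  80. -38.]
shift [-0.115  -0.0785  0.1516] rotvec [ 0.06 -0.02  0.15]
```

View pics/s6.png

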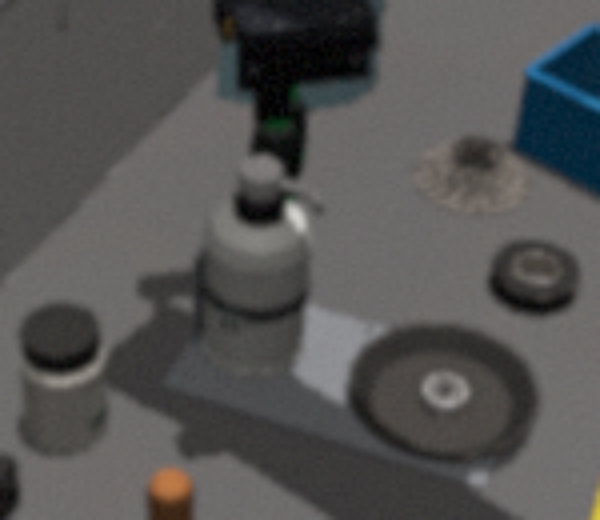

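The spray head at (262,180) is up again, and the bearing is still in the dish at (445,390). I'm going back to fetch it.

arm_command(
  targets=[
    [[-0.035,-0.025,0,0,0,0,0],[-0.075,-0.05,0,0,0,0,0],[-0.11,-0.073,0.02,0,0,0,0],[-0.115,-0.0785,0.07,0,0,0,0],[-0.115,-0.0785,0.115,0,0,0,0],[-0.115,-0.0785,0.15,0,0,0,0],[-0.115,-0.0785,0.165,0,0,0,0],[-0.115,-0.0785,0.165,0,0,0,0],[-0.115,-0.0785,0.165,0,0,0,0]],
  ],
)

```text
time_s: 11.5
tool_pos: [0.4995, -0.2651, 0.0473]
tool_rot: [179.9, -0.0, 40.2]
force: [0.4, 0.6, 0.4]
grip_width: 0.0437
```

```bash
python3 - <<'E'
from h import *
c=read_camera('wrist');save(c,'w7.png')
to([.499,-.265,.011],40)
E
```

```text
t 11.55 pos [ 0.5002 -0.2654  0.0481] rot [ 1.7985e+02 -6.0000e-02  4.0160e+01] F [ 0.3 -0.8  0.5] w 0.0435 q [ 49.  19. -27. 106.  10.  58. -32.]
shift [-0.0007 -0.0011  0.0371] rotvec [ 0.15 -0.06  0.16]
```

View pics/w7.png

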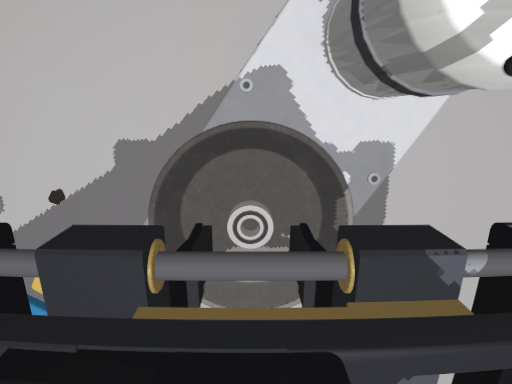

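The bearing at (250,226) is between the fingers. I'll descend, grip and lift.

arm_command(
  targets=[
    [[-0.0005,-0.0005,0.015,0,0,0,0],[-0.0005,-0.0005,0.03,0,0,0,0],[-0.0005,-0.0005,0.0365,0,0,0,0],[-0.0005,-0.0005,0.0365,0,0,0,0.5],[-0.0005,-0.0005,0.0365,0,0,0,1],[-0.0005,-0.0005,0.0365,0,0,0,1],[-0.0005,-0.0005,0.0365,0,0,0,1]],
  ],
)

```text
time_s: 12.25
tool_pos: [0.4981, -0.2649, 0.0098]
tool_rot: [180.0, -0.0, 40.1]
force: [0.6, 0.2, 0.9]
grip_width: 0.0291
```

```bash
python3 - <<'E'
from h import *
to([.499,-.265,.18],40)
E
```

```text
t 12.25 pos [ 0.4981 -0.2649  0.0098] rot [ 1.7998e+02 -1.0000e-02  4.0150e+01] F [0.6 0.2 0.9] w 0.0291 q [ 48.  22. -26. 107.  12.  54. -34.]
shift [ 0.0007  0.0007 -0.1702] rotvec [ 0.02 -0.01  0.15]
```

arm_command(
  targets=[
    [[0,0,-0.015,0,0,0,1],[0,0,-0.055,0,0,0,1],[0.005,-0.005,-0.1,0,0,0,1],[0.023,-0.021,-0.14,0,0,-6,1],[0.05,-0.047,-0.15,0,0,-14,1],[0.083,-0.077,-0.15,0,0,-22,1],[0.116,-0.107,-0.15,0,0,-30,1],[0.15,-0.138,-0.15,0,0,-38,1],[0.183,-0.169,-0.15,0,0,-46,1],[0.216,-0.2,-0.15,0,0,-50,1]],
  ],
)

```text
time_s: 13.25
tool_pos: [0.5338, 0.029, 0.1609]
tool_rot: [180.0, 0.1, 90.4]
force: [0.7, 0.3, -0.5]
grip_width: 0.0292
```

```bash
python3 - <<'E'
from h import *
to([.5618,.2538,.16],90)
E
```

```text
t 13.25 pos [0.5338 0.029  0.1609] rot [1.7997e+02 6.0000e-02 9.0400e+01] F [ 0.7  0.3 -0.5] w 0.0292 q [ 35.  11. -45. 103.   8.  70. -12.]
shift [0.2246 0.0296 0.0006] rotvec [0.03 0.06 0.4 ]
```

arm_command(
  targets=[
    [[0.04,0.005,0,0,0,0.3,1],[0.08,0.01,0,0,0,0.3,1],[0.12,0.016,0,0,0,0.3,1],[0.15,0.02,0,0,0,0.3,1],[0.16,0.0296,0,0,0,0.3,1],[0.16,0.0296,0,0,0,0.3,1]],
  ],
)

```text
time_s: 13.85
tool_pos: [0.5632, 0.1899, 0.1606]
tool_rot: [180.0, -0.1, 90.1]
force: [-0.5, 0.0, -0.4]
grip_width: 0.0292
```

```bash
python3 - <<'E'
from h import *
c=read_camera('wrist');save(c,'w8.png')
P=cloud(c)
m=(P[...,2]>.068)&(P[...,2]<.085)&(np.hypot(P[...,0]-.56,P[...,1]-.254)<.06)
print(m.sum(),P[m].mean(0),cv2.minEnclosingCircle(P[m][:,:2].astype(np.float32)))
print(search_frame('plate_centre','wrist'))
g=cv2.cvtColor(c['img'],cv2.COLOR_RGB2GRAY).astype(float)
for u,v in np.argwhere((g<60)&m)[:,::-1][:0]: pass
d=np.argwhere((g<70)&(np.hypot(P[...,0]-.562,P[...,1]-.254)<.012))[:,::-1]
print(len(d),d.mean(0) if len(d) else 0, at_z(c,d.mean(0),.076) if len(d) else 0)
to([.5618,.2538,.11],90)
E
```

```text
8992 [0.56411265 0.2551085  0.0748116 ] ((0.5640912055969238, 0.2540808916091919), 0.04421797767281532)
[{'position': [251.0, 120.7], 'conf': 0.62}]
0 0 0
t 13.95 pos [0.5629 0.1868 0.1601] rot [-1.7996e+02  5.0000e-02  8.9850e+01] F [-0.2  0.3  0.3] w 0.029 q [ 19.  20. -48.  95.  16.  72. -33.]
shift [ 0.0671 -0.0013  0.05  ] rotvec [-0.04  0.05 -0.15]
```

View pics/w8.png

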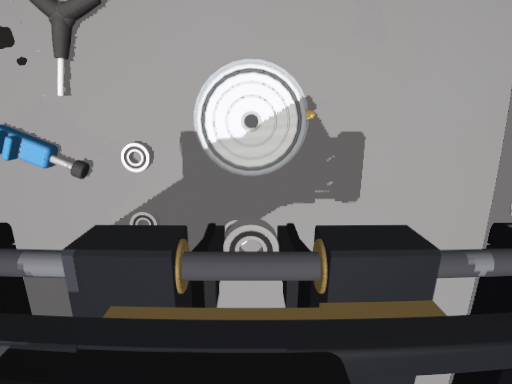

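The plate's grease hole is at (251,121), in the same column as the held bearing (250,240), so x is aligned.

arm_command(
  targets=[
    [[0.025,-0.0003,0,0,0,0,1],[0.05,-0.0003,0.01,0,0,0,1],[0.067,-0.0003,0.03,0,0,0,1],[0.067,-0.0003,0.05,0,0,0,1],[0.067,-0.0003,0.065,0,0,0,1],[0.067,-0.0003,0.072,0,0,0,1],[0.067,-0.0003,0.072,0,0,0,1],[0.067,-0.0003,0.072,0,0,0,1]],
  ],
)

```text
time_s: 14.75
tool_pos: [0.5638, 0.2537, 0.0887]
tool_rot: [179.9, 0.0, 89.8]
force: [0.3, -0.4, -0.4]
grip_width: 0.0294
```

```bash
python3 - <<'E'
from h import *
c=read_camera('top');cv2.imwrite('pics/t9.png',cv2.resize(c['img'][140:250,80:200,::-1],None,fx=4,fy=4))
to([.5626,.254,.078],90)
E
```

```text
t 14.8 pos [0.5639 0.2541 0.089 ] rot [ 1.7991e+02 -2.0000e-02  8.9790e+01] F [-0.1  1.  -0.8] w 0.0292 q [ 10.  27. -47.  95.  21.  66. -42.]
shift [-0.0001 -0.0014  0.011 ] rotvec [ 0.09 -0.02 -0.21]
```

arm_command(
  targets=[
    [[0,-0.001,0.005,0,0,0,1],[0,-0.001,0.009,0,0,0,1],[0,-0.001,0.0115,0,0,0,1],[0,-0.001,0.0115,0,0,0,1]],
  ],
)

```text
time_s: 15.2
tool_pos: [0.562, 0.2543, 0.0766]
tool_rot: [-180.0, 0.0, 89.9]
force: [0.7, -0.9, 0.5]
grip_width: 0.0291
```

```bash
python3 - <<'E'
from h import *
c=read_camera('scene');cv2.imwrite('pics/s10.png',cv2.resize(c['img'][230:340,120:250,::-1],None,fx=5,fy=5))
to([.5626,.254,.078],90)
E
```

```text
t 15.25 pos [0.5621 0.2545 0.0766] rot [1.800e+02 1.000e-02 8.986e+01] F [-1.3 -0.1 -0.5] w 0.0292 q [ 10.  28. -46.  96.  22.  65. -43.]
shift [-0.0005  0.0005 -0.0014] rotvec [ 0.    0.01 -0.14]
```

View pics/s10.png

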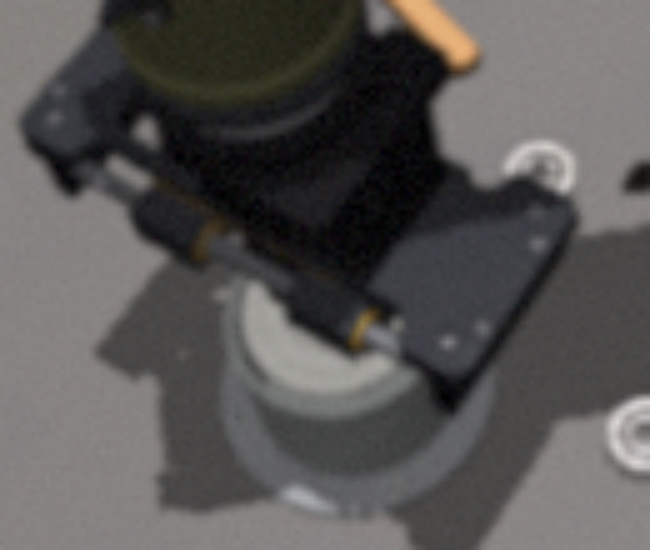

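arm_command(
  targets=[
    [[0,0,0.001,0,0,0,1],[0,0,0.001,0,0,0,1]],
  ],
)

```text
time_s: 15.45
tool_pos: [0.5622, 0.2545, 0.0759]
tool_rot: [180.0, 0.0, 89.9]
force: [-0.8, -1.2, 4.0]
grip_width: 0.0292
```

Contact. Releasing.

arm_command(
  targets=[
    [[0,0,0,0,0,0,0.3],[0,0,0,0,0,0,0.1],[0,0,0,0,0,0,0],[0,0,0,0,0,0,0],[0,0,-0.015,0,0,0,0],[0,0,-0.05,0,0,0,0],[-0.03,0,-0.09,0,0,0,0],[-0.07,0,-0.11,0,0,0,0],[-0.1,0,-0.11,0,0,0,0],[-0.1,0,-0.11,0,0,0,-0.1]],
  ],
)

```text
time_s: 16.45
tool_pos: [0.563, 0.1481, 0.1861]
tool_rot: [179.9, 0.2, 89.4]
force: [0.2, -0.3, 0.0]
grip_width: 0.0459
```

```bash
python3 - <<'E'
from h import *
c=read_camera('wrist');save(c,'w11.png')
P=cloud(c)
for n,lo,hi,r in [('b',.083,.095,.03),('plate',.068,.082,.06)]:
  m=(P[...,2]>lo)&(P[...,2]<hi)&(np.hypot(P[...,0]-.563,P[...,1]-.254)<r)
  print(n,m.sum(),P[m].mean(0),cv2.minEnclosingCircle(P[m][:,:2].astype(np.float32)))
to([.586,-.043,.16],40)
to([.586,-.043,.16],90)
E
```

```text
b 1001 [0.56297673 0.25397453 0.08770644] ((0.5628734230995178, 0.25366804003715515), 0.01537791546434164)
plate 7189 [0.56426566 0.25476263 0.07464986] ((0.5641757249832153, 0.25388604402542114), 0.04429617524147034)
t 16.5 pos [0.5623 0.1512 0.1857] rot [1.800e+02 1.000e-01 8.955e+01] F [0.7 0.5 0.5] w 0.0468 q [ 23.  17. -48.  95.  13.  74. -28.]
shift [-0.1939  0.0252  0.0261] rotvec [4.000e-02 9.000e-02 4.955e+01]
t 16.5 pos [0.5623 0.1512 0.1857] rot [1.800e+02 1.000e-01 8.955e+01] F [0.7 0.5 0.5] w 0.0468 q [ 23.  17. -48.  95.  13.  74. -28.]
shift [-0.1939  0.0252  0.0261] rotvec [ 0.    0.1  -0.45]
```

View pics/w11.png

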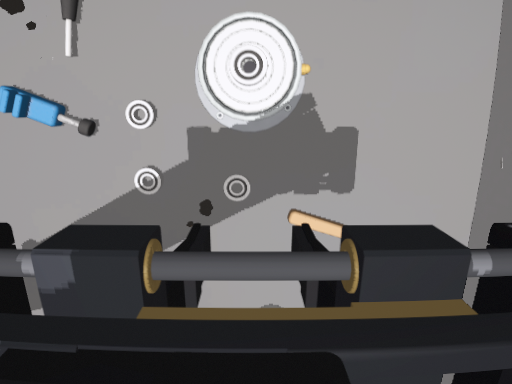

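The bearing is on the plate at (249,66), concentric with it to about 1.3 mm. Now for the hand press.

arm_command(
  targets=[
    [[-0.04,0.005,0,0,0,0,-0.3],[-0.08,0.01,0,0,0,0,-0.3],[-0.125,0.017,0.01,0,0,0,-0.3],[-0.165,0.022,0.02,0,0,0,-0.3],[-0.185,0.0252,0.026,0,0,-0.3,-0.3],[-0.194,0.0252,0.026,0,0,-0.3,-0.3],[-0.194,0.0252,0.026,0,0,-0.3,-0.3],[-0.194,0.0252,0.026,0,0,-0.3,-0.3]],
  ],
)

```text
time_s: 17.3
tool_pos: [0.5866, -0.0368, 0.1599]
tool_rot: [180.0, -0.1, 90.3]
force: [-0.3, 1.3, -1.0]
grip_width: 0.0566
```

```bash
python3 - <<'E'
from h import *
c=read_camera('wrist');save(c,'w12.png')
P=cloud(c)
for n,lo,hi,r in [('top',.08,.1,.03),('foot',.008,.016,.03)]:
  m=(P[...,2]>lo)&(P[...,2]<hi)&(np.hypot(P[...,0]-.586,P[...,1]+.043)<r)
  print(n,m.sum(),P[m].mean(0),cv2.minEnclosingCircle(P[m][:,:2].astype(np.float32)))
to([.586,-.043,.05],90)
E
```

```text
top 968 [ 0.58756859 -0.04137777  0.09237032] ((0.5877233743667603, -0.04370303824543953), 0.013877054676413536)
foot 648 [ 0.58758493 -0.03532717  0.01224287] ((0.5877189636230469, -0.04401441663503647), 0.021839376538991928)
t 17.35 pos [ 0.5867 -0.0366  0.1601] rot [ 1.7996e+02 -6.0000e-02  9.0360e+01] F [-0.7 -0.   0.1] w 0.0563 q [ 37.  18. -43.  96.  13.  71.  -8.]
shift [-0.0065 -0.0008  0.1101] rotvec [ 0.04 -0.06  0.36]
```

View pics/w12.png

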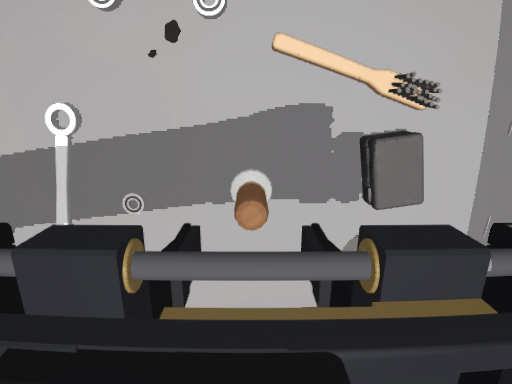

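The press grip top is at (251,213), centred between the fingers in x.

arm_command(
  targets=[
    [[-0.006,0,0.0,0,0,0.3,-0.3],[-0.006,0,0.02,0,0,0.3,-0.3],[-0.006,0,0.04,0,0,0.3,-0.3],[-0.006,0,0.05,0,0,0.3,-0.3],[-0.006,0,0.05,0,0,0.3,-0.3]],
  ],
)

```text
time_s: 17.85
tool_pos: [0.5855, -0.0451, 0.1082]
tool_rot: [-179.8, -0.0, 89.9]
force: [-0.2, 0.4, -0.1]
grip_width: 0.0565
```

```bash
python3 - <<'E'
from h import *
to([.587,-.0435,.042],90)
E
```

```text
t 17.85 pos [ 0.5855 -0.0451  0.1082] rot [-1.7985e+02 -2.0000e-02  8.9910e+01] F [-0.2  0.4 -0.1] w 0.0565 q [ 37.  21. -42.  99.  15.  66. -10.]
shift [0.0016 0.0017 0.0662] rotvec [-0.15 -0.02 -0.09]
```

arm_command(
  targets=[
    [[0.0014,0.0014,0.02,0,0,0,-0.3],[0.0014,0.0014,0.045,0,0,0,-0.3],[0.0014,0.0014,0.06,0,0,0,-0.3],[0.0014,0.0014,0.066,0,0,0,-0.3],[0.0014,0.0014,0.066,0,0,0,-0.3]],
  ],
)

```text
time_s: 18.35
tool_pos: [0.5878, -0.0442, 0.0433]
tool_rot: [-180.0, -0.0, 89.9]
force: [0.5, 0.9, -0.1]
grip_width: 0.0568
```

```bash
python3 - <<'E'
from h import *
to([.587,-.0435,.042],90)
E
```

```text
t 18.35 pos [ 0.5878 -0.0442  0.0433] rot [-1.7996e+02 -1.0000e-02  8.9860e+01] F [ 0.5  0.9 -0.1] w 0.0568 q [ 35.  25. -40. 102.  19.  60. -12.]
shift [ 0.0007 -0.0009  0.0013] rotvec [-0.04 -0.01 -0.14]
```

Now close on the grip at 55 N, then lift a little.

arm_command(
  targets=[
    [[0,-0.0005,0,0,0,0,0.2],[0,-0.0005,0,0,0,0,1],[0,-0.0005,0,0,0,0,1],[0,-0.0005,0,0,0,0,1],[0,-0.0005,0,0,0,0,1],[0,-0.0005,0,0,0,0,1]],
  ],
  newtons=55,
)

```text
time_s: 18.95
tool_pos: [0.5876, -0.0443, 0.0438]
tool_rot: [180.0, 0.0, 89.8]
force: [-1.0, -0.2, 2.8]
grip_width: 0.0273
```

```bash
python3 - <<'E'
from h import *
st()
E
```

```text
t 18.95 pos [ 0.5876 -0.0443  0.0438] rot [1.7999e+02 2.0000e-02 8.9850e+01] F [-1.  -0.2  2.8] w 0.0273 q [ 35.  25. -40. 102.  19.  60. -12.]
```

arm_command(
  targets=[
    [[0,0,-0.005,0,0,0,1],[0,0,-0.02,0,0,0,1],[0,0,-0.05,0,0,0,1],[0,0,-0.08,0,0,0,1],[0,0,-0.11,0,0,0,1],[0.01,0,-0.125,0,0,0,1],[0.03,0,-0.13,0,0,0,1],[0.06,-0.003,-0.13,0,0,0,1],[0.09,-0.006,-0.13,0,0,0,1],[0.12,-0.01,-0.13,0,0,0,1]],
  ],
)

```text
time_s: 19.95
tool_pos: [0.5771, 0.0778, 0.1734]
tool_rot: [-180.0, -0.0, 89.9]
force: [0.1, 0.1, -2.4]
grip_width: 0.0271
```

```bash
python3 - <<'E'
from h import *
c=read_camera('scene');cv2.imwrite('pics/s13.png',cv2.resize(c['img'][90:340,100:400,::-1],None,fx=2.4,fy=2.4))
to([.563,.254,.16],90)
E
```

```text
t 20.0 pos [0.5755 0.0855 0.1738] rot [-179.96   -0.3    90.32] F [-0.9  6.3 -2. ] w 0.0268 q [ 29.  17. -47.  96.  13.  73. -20.]
shift [ 0.1684 -0.0116  0.0147] rotvec [-0.04 -0.3   0.32]
```

View pics/s13.png

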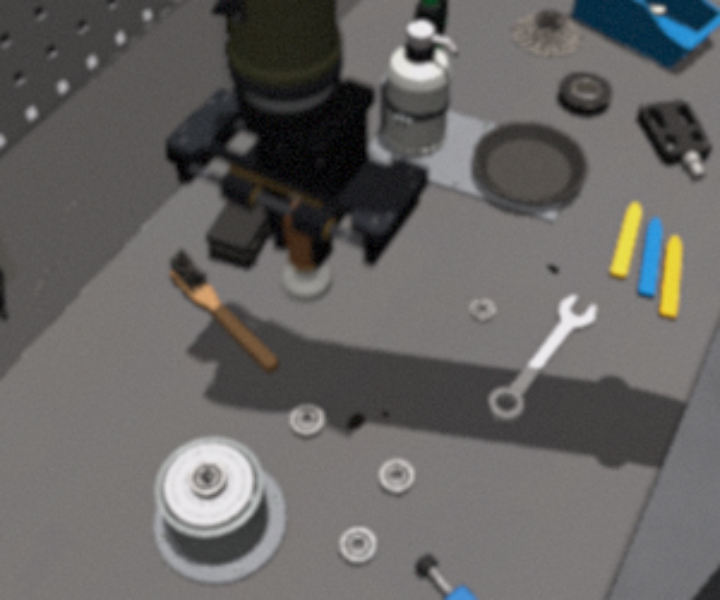

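The press is held upright off the bench, with its foot at (305,280). I'll move it over the bearing.

arm_command(
  targets=[
    [[0.03,-0.002,0,0,0,0,1],[0.065,-0.004,0.0,0,0,0,1],[0.1,-0.007,0.0,0,0,0,1],[0.135,-0.009,0.0,0,0,0,1],[0.158,-0.011,0.005,0,0,0.3,1],[0.168,-0.0116,0.01,0,0,0.3,1],[0.168,-0.0116,0.02,0,0,0.3,1],[0.168,-0.0116,0.024,0,0,0.3,1],[0.168,-0.0116,0.024,0,0,0.3,1]],
  ],
)

```text
time_s: 20.9
tool_pos: [0.5667, 0.241, 0.148]
tool_rot: [-179.9, 0.1, 89.4]
force: [-0.1, -0.5, -1.7]
grip_width: 0.0271
```

```bash
python3 - <<'E'
from h import *
c=read_camera('scene');cv2.imwrite('pics/s14.png',cv2.resize(c['img'][200:340,100:270,::-1],None,fx=4,fy=4))
to([.563,.2535,.132],90)
E
```

```text
t 20.95 pos [0.567  0.2414 0.1487] rot [-1.7994e+02  9.0000e-02  8.9390e+01] F [ 0.5 -0.4 -2. ] w 0.0273 q [ 13.  24. -48.  92.  19.  72. -40.]
shift [ 0.0121 -0.0041  0.0166] rotvec [-0.06  0.09 -0.61]
```

View pics/s14.png

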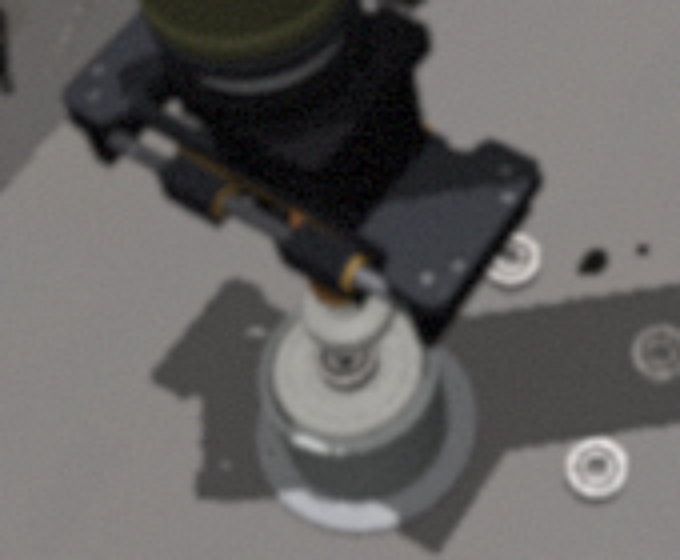

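The press still lags about 12 mm behind, with the foot at (345,315) and the bearing at (347,360). I'll centre it before pressing.

arm_command(
  targets=[
    [[0.006,-0.002,0,0,0,-0.5,1],[0.011,-0.004,0.0,0,0,-0.5,1],[0.011,-0.004,0.005,0,0,-0.5,1],[0.011,-0.004,0.009,0,0,-0.5,1],[0.011,-0.004,0.009,0,0,-0.5,1]],
  ],
)

```text
time_s: 21.45
tool_pos: [0.5623, 0.2543, 0.1395]
tool_rot: [-179.9, 0.1, 90.0]
force: [0.2, 0.5, -2.0]
grip_width: 0.0271
```

```bash
python3 - <<'E'
from h import *
c=read_camera('scene');cv2.imwrite('pics/s15.png',cv2.resize(c['img'][200:340,100:270,::-1],None,fx=4,fy=4))
to([.563,.2535,.132],90)
E
```

```text
t 21.5 pos [0.5625 0.2544 0.1398] rot [-1.7995e+02  4.0000e-02  9.0050e+01] F [-0.2  0.4 -0.8] w 0.0271 q [ 11.  25. -48.  93.  19.  72. -41.]
shift [-0.0009  0.0005  0.0078] rotvec [-0.05  0.04  0.05]
```

View pics/s15.png

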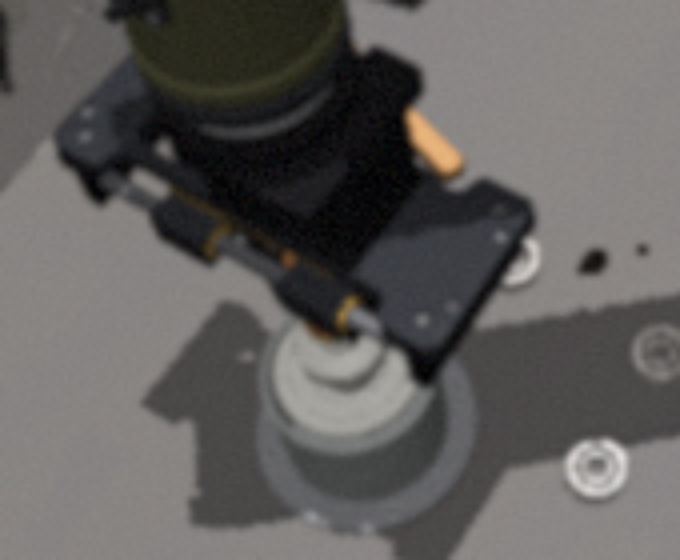

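The foot now covers the bearing, concentric with the plate. I'll press down in steps.

arm_command(
  targets=[
    [[-0.0005,0.0005,0.004,0,0,0,1],[-0.0005,0.0005,0.007,0,0,0,1],[-0.0005,0.0005,0.01,0,0,0,1],[-0.0005,0.0005,0.013,0,0,0,1],[-0.0005,0.0005,0.016,0,0,0,1],[-0.0005,0.0005,0.018,0,0,0,1],[-0.0005,0.0005,0.018,0,0,0,1]],
  ],
)

```text
time_s: 22.2
tool_pos: [0.5635, 0.2543, 0.1238]
tool_rot: [180.0, 0.0, 90.0]
force: [-2.6, -2.5, 9.1]
grip_width: 0.0274
```

```bash
python3 - <<'E'
from h import *
print(get_obs()['wrist_torque'])
to([.563,.2535,.1205],90)
E
```

```text
[-0.65995801  0.7141431  -0.0633904 ]
t 22.2 pos [0.5635 0.2543 0.1238] rot [1.7995e+02 4.0000e-02 9.0050e+01] F [-2.6 -2.5  9.1] w 0.0274 q [ 11.  25. -48.  94.  20.  70. -41.]
shift [-0.0008 -0.0005  0.0033] rotvec [0.05 0.04 0.05]
```

arm_command(
  targets=[
    [[0,0,0.002,0,0,0,1],[0,0,0.004,0,0,0,1],[0,0,0.0055,0,0,0,1],[0,0,0.0055,0,0,0,1],[0,0,0.0055,0,0,0,1]],
  ],
)

```text
time_s: 22.7
tool_pos: [0.5636, 0.2546, 0.1213]
tool_rot: [179.9, 0.1, 90.0]
force: [-7.0, -3.9, 21.8]
grip_width: 0.027
```

```bash
python3 - <<'E'
from h import *
st()
c=read_camera('scene');cv2.imwrite('pics/s16.png',cv2.resize(c['img'][200:340,100:270,::-1],None,fx=4,fy=4))
E
```

```text
t 22.7 pos [0.5636 0.2546 0.1213] rot [1.7988e+02 9.0000e-02 9.0050e+01] F [-7.  -3.9 21.8] w 0.027 q [ 11.  26. -48.  94.  20.  70. -41.]
```

View pics/s16.png

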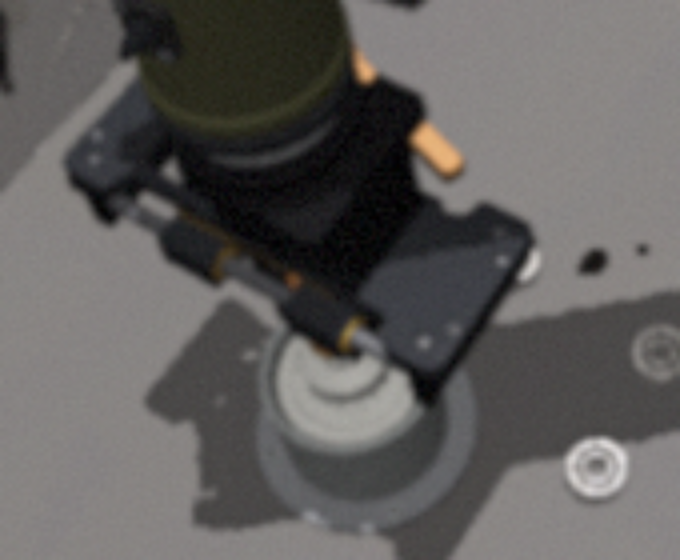

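The plate has sunk inside the rim. I'll push a touch more and check its level from depth.

arm_command(
  targets=[
    [[0,0,0.001,0,0,0,1],[0,0,0.002,0,0,0,1],[0,0,0.002,0,0,0,1],[0,0,0.002,0,0,0,1]],
  ],
)

```text
time_s: 23.15
tool_pos: [0.5638, 0.2548, 0.1211]
tool_rot: [179.8, 0.1, 90.0]
force: [-9.8, -6.3, 32.3]
grip_width: 0.027
```

```bash
python3 - <<'E'
from h import *
st()
for n in ['scene','wrist']:
  c=read_camera(n);P=cloud(c);d=np.hypot(P[...,0]-.5625,P[...,1]-.254)
  m=(d<.033)&(P[...,2]>.055)&(P[...,2]<.074);Q=P[m]
  if len(Q)<30: print(n,len(Q));continue
  A=np.c_[Q[:,:2]-[.5625,.254],np.ones(len(Q))];k=np.linalg.lstsq(A,Q[:,2],rcond=None)[0]
  r=Q[:,2]-A@k; g=abs(r)<.003; k=np.linalg.lstsq(A[g],Q[g,2],rcond=None)[0]
  print(n,len(Q),k)
E
```

```text
t 23.15 pos [0.5638 0.2548 0.1211] rot [1.7983e+02 1.1000e-01 9.0040e+01] F [-9.8 -6.3 32.3] w 0.027 q [ 11.  26. -48.  94.  20.  70. -41.]
scene 298 [-0.00657822 -0.01469985  0.0643622 ]
wrist 2281 [-0.00714573 -0.00907524  0.06582609]
```

The plate is bottomed at z≈0.065 and level within about 0.016 rad. I'll lift off and return the press.

arm_command(
  targets=[
    [[0,0,-0.004,0,0,0,1],[0,0,-0.01,0,0,0,1],[0,0,-0.016,0,0,0,1],[0,0,-0.025,0,0,0,1],[0,0,-0.045,0,0,0,1],[-0.02,0.002,-0.05,0,0,0,1],[-0.055,0.005,-0.05,0,0,0,1],[-0.095,0.008,-0.05,0,0,0,1],[-0.135,0.011,-0.05,0,0,0,1],[-0.175,0.014,-0.05,0,0,0,1]],
  ],
)

```text
time_s: 24.25
tool_pos: [0.5772, 0.0779, 0.1646]
tool_rot: [-180.0, -0.0, 90.1]
force: [0.5, -0.2, -1.8]
grip_width: 0.0274
```

```bash
python3 - <<'E'
from h import *
c=read_camera('wrist');save(c,'w17.png')
P=cloud(c)
for n,lo,hi,r in [('b',.083,.095,.03),('plate',.068,.082,.06)]:
  m=(P[...,2]>lo)&(P[...,2]<hi)&(np.hypot(P[...,0]-.563,P[...,1]-.254)<r)
  if m.sum(): print(n,m.sum(),P[m].mean(0),cv2.minEnclosingCircle(P[m][:,:2].astype(np.float32)))
to([.587,-.044,.1],90)
E
```

```text
plate 1695 [0.5641817  0.22164777 0.07378298] ((0.5644733905792236, 0.23106351494789124), 0.03691234067082405)
t 24.3 pos [0.5785 0.0675 0.164 ] rot [-179.96    0.4    89.5 ] F [ 0.6 -7.2 -2.5] w 0.0269 q [ 30.  18. -46.  96.  14.  72. -20.]
shift [-0.111   0.0095  0.0648] rotvec [-0.04  0.4  -0.5 ]
```

View pics/w17.png

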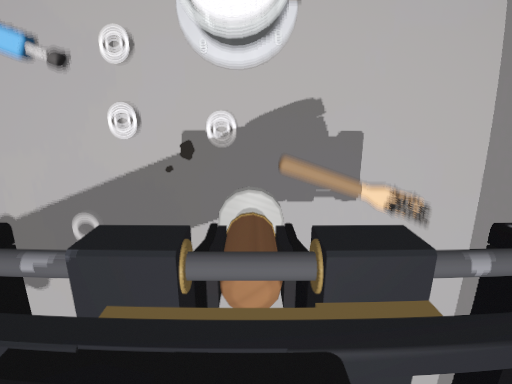

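The press is still held upright in the wrist view at (251,250). The plate is only partly in view, so I'll check it after putting the press back.

arm_command(
  targets=[
    [[-0.03,0.003,0,0,0,0,1],[-0.065,0.006,0.01,0,0,0,1],[-0.09,0.008,0.025,0,0,0,1],[-0.105,0.0095,0.045,0,0,-0.3,1],[-0.111,0.0095,0.065,0,0,-0.3,1],[-0.111,0.0095,0.085,0,0,-0.3,1],[-0.111,0.0095,0.1,0,0,-0.3,1],[-0.111,0.0095,0.105,0,0,-0.3,1],[-0.111,0.0095,0.105,0,0,-0.3,1],[-0.111,0.0095,0.105,0,0,-0.3,1]],
  ],
)

```text
time_s: 25.3
tool_pos: [0.5877, -0.0312, 0.0608]
tool_rot: [179.9, 0.0, 90.4]
force: [-0.4, -0.1, -1.4]
grip_width: 0.0268
```

```bash
python3 - <<'E'
from h import *
c=read_camera('scene');cv2.imwrite('pics/s18.png',cv2.resize(c['img'][100:340,110:390,::-1],None,fx=2.5,fy=2.5))
to([.587,-.044,.0435],90)
E
```

```text
t 25.35 pos [ 0.5879 -0.0313  0.061 ] rot [1.7989e+02 1.0000e-02 9.0380e+01] F [ 0.3 -0.3 -2.1] w 0.0273 q [ 35.  24. -42. 101.  18.  61. -13.]
shift [-0.0127 -0.001   0.0175] rotvec [0.11 0.01 0.38]
```

View pics/s18.png

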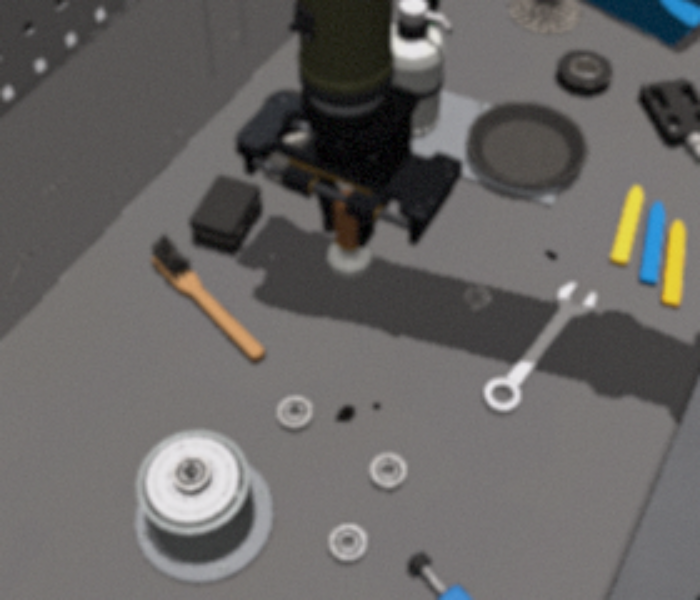

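The bearing is on the plate at (192,472), centred. The press is near its original spot, so I'll lower it.

arm_command(
  targets=[
    [[-0.006,-0.001,0,0,0,0.3,1],[-0.012,-0.001,0.003,0,0,0.3,1],[-0.0125,-0.001,0.009,0,0,0.3,1],[-0.0125,-0.001,0.015,0,0,0.3,1],[-0.0125,-0.001,0.0165,0,0,0.3,1],[-0.0125,-0.001,0.0165,0,0,0.3,1]],
  ],
)

```text
time_s: 25.95
tool_pos: [0.5858, -0.0446, 0.0436]
tool_rot: [-179.9, 0.1, 90.0]
force: [-2.3, -0.8, 4.7]
grip_width: 0.0274
```

```bash
python3 - <<'E'
from h import *
to([.587,-.044,.0435],90)
E
```

```text
t 25.95 pos [ 0.5858 -0.0446  0.0436] rot [-1.7994e+02  6.0000e-02  9.0050e+01] F [-2.3 -0.8  4.7] w 0.0274 q [ 36.  25. -41. 102.  19.  60. -12.]
shift [0.0006 0.0012 0.0001] rotvec [-0.06  0.06  0.05]
```

Touching down (+4.7 N). I'll release, rise straight up, then check.

arm_command(
  targets=[
    [[0,0,0,0,0,0,0.2],[0,0,0,0,0,0,0],[0,0,0,0,0,0,-0.2],[0,0,0,0,0,0,-0.3],[0,0,0,0,0,0,-0.3],[0,0,-0.02,0,0,0,-0.3],[0,0,-0.06,0,0,0,-0.3],[0,0,-0.11,0,0,0,-0.3],[0,0,-0.15,0,0,0,-0.3],[0,0,-0.17,0,0,0,-0.3]],
  ],
  newtons=20,
)

```text
time_s: 26.95
tool_pos: [0.5878, -0.0437, 0.2179]
tool_rot: [179.7, 0.1, 90.1]
force: [0.0, -0.1, 0.6]
grip_width: 0.0565
```

arm_command(
  targets=[
    [[-0.03,-0.02,0,0,0,0,-0.3],[-0.07,-0.05,0,0,0,0,-0.3],[-0.1,-0.08,0,0,0,0,-0.3],[-0.12,-0.1,0,0,0,0,-0.3],[-0.12,-0.1,0,0,0,0,-0.3],[-0.12,-0.1,0,0,0,0,-0.3]],
  ],
)

```text
time_s: 27.55
tool_pos: [0.4861, -0.1645, 0.2137]
tool_rot: [180.0, 0.0, 90.0]
force: [0.3, -0.7, -0.5]
grip_width: 0.0568
```

```bash
python3 - <<'E'
from h import *
st()
t=read_camera('top');s=read_camera('scene')
cv2.imwrite('pics/t19.png',cv2.resize(t['img'][100:280,90:400,::-1],None,fx=2.5,fy=2.5))
cv2.imwrite('pics/s19.png',cv2.resize(s['img'][60:340,110:390,::-1],None,fx=2.1,fy=2.1))
for n,c in [('top',t),('scene',s)]:
  P=cloud(c)
  for k,lo,hi,cx,cy,r in [('b',.081,.095,.563,.254,.03),('plate',.07,.081,.563,.254,.06),('presstop',.084,.1,.587,-.044,.04),('foot',.008,.016,.587,-.044,.04),('cap',.156,.17,.636,-.251,.03)]:
    m=(P[...,2]>lo)&(P[...,2]<hi)&(np.hypot(P[...,0]-cx,P[...,1]-cy)<r);q=P[m]
    if len(q)>5:print(n,k,len(q),np.round(q.mean(0),4),np.round(np.median(q[:,2]),4),np.round(cv2.minEnclosingCircle(q[:,:2].astype(np.float32))[0],4))
E
```

```text
t 27.55 pos [ 0.4861 -0.1645  0.2137] rot [1.7996e+02 3.0000e-02 8.9970e+01] F [ 0.3 -0.7 -0.5] w 0.0568 q [ 55.   4. -41. 102.   3.  75.  14.]
top b 115 [0.5613 0.2548 0.0873] 0.0876 [0.5588 0.2584]
top plate 774 [0.561  0.2537 0.075 ] 0.0751 [0.5628 0.2548]
top presstop 109 [ 0.5837 -0.0435  0.0925] 0.0928 [ 0.5847 -0.0433]
top foot 98 [ 0.5769 -0.0421  0.012 ] 0.012 [ 0.5845 -0.0436]
top cap 142 [ 0.6356 -0.2503  0.1616] 0.1616 [ 0.6354 -0.2524]
scene b 180 [0.5616 0.2551 0.0858] 0.086 [0.5625 0.2544]
scene plate 1014 [0.5613 0.2567 0.074 ] 0.0743 [0.5632 0.2544]
scene presstop 92 [ 0.5843 -0.0409  0.0908] 0.0913 [ 0.5862 -0.0434]
scene foot 130 [ 0.5823 -0.038   0.0115] 0.0114 [ 0.5861 -0.0434]
scene cap 82 [ 0.6356 -0.2489  0.1594] 0.1597 [ 0.6304 -0.2527]
```

View pics/t19.png

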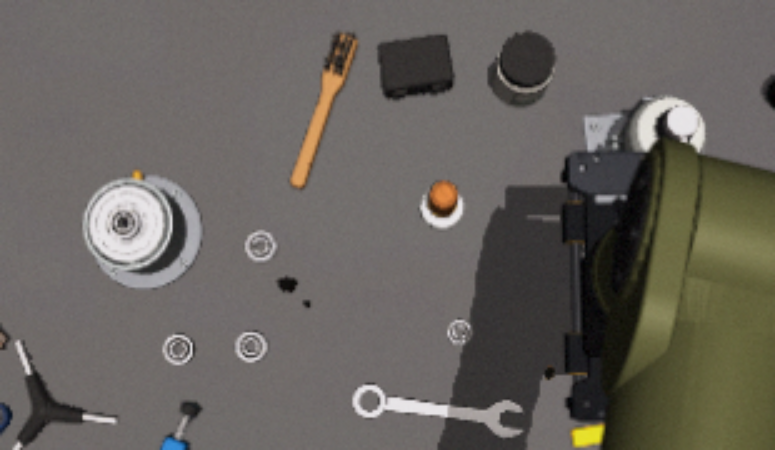

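View pics/s19.png

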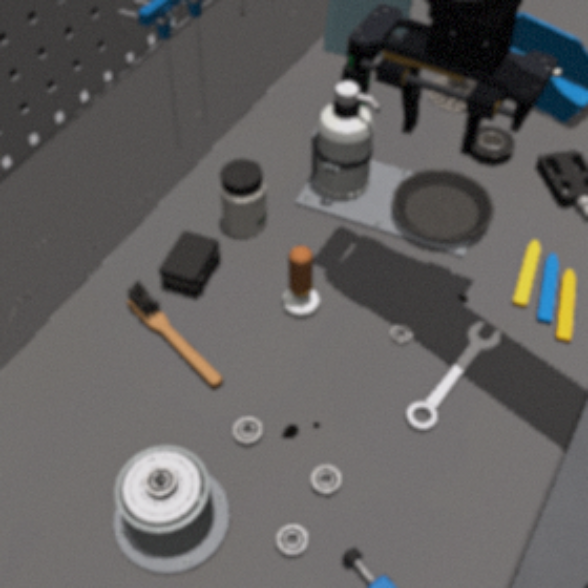

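Both pictures agree. The bearing is centred on the raised plate, at (123,222) in the top view. The press stands upright at (442,200), within 2 mm of its start. The spray head is up, the other things have not moved, and the gripper is clear. I'm handing in.

```bash
python3 - <<'E'
from h import *
print(sign_off())
E
```

```text
the job is handed in; nothing more can be done
None
```

I finished the whole job and handed it in at about 28 s of the 72 s allowed. The hand-in gives no verdict, so the results below are my own checks.

- **Wheel bearing in the dish:** I took the right-most of the four 30 mm bearings and laid it about 1 mm from the dish centre, then let go.
- **Spray head:** I pressed it to its stop. The first push fell short at about 4 mm; the second read 23 N, with the fingertips 5.7 mm below the raised height. It sprang up again.
- **Bearing on the plate:** I set it down about 1 mm from the plate's centre and let go.
- **Hand press:** I pushed down with it upright until the plate bottomed. The force reached 32 N and depth images put the plate at z ≈ 0.065, level within about 0.016 rad. On the way there the press arrived 12 mm off the bearing, and I corrected that before pushing.

**Last checks:** The bearing's final position on the plate disagreed between cameras. The scene camera put it within 1 mm of centre. In the top camera the average of its points was about 1 mm off, but a circle fit was about 5 mm off, probably because of a few stray depth points; all are inside the 12 mm limit. The plate and spray head were up, and the press stood upright within 2 mm of its start. The small bearing, spanner, brush and jar looked unmoved in the pictures, though I did not re-measure them. The gripper was touching nothing.

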